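Load the condiment carrier and lift it level by its handle

TASK

The steel condiment carrier already has the brown-capped spice jar in its front pocket: stand the green-capped jar down in the empty back pocket and let go of it, so that the carrier will balance. Then swing the carrier's folded handle upright while the carrier still stands on the worktop, and lift the carrier by the handle's wooden grip alone, about 10 cm clear of the worktop. Finish while still holding it there, steady and level with both jars in place; keep the carrier and the jars upright throughout, and don't knock or shift the carton, the cup or the red tin.

Things in the scene. Friction and masses are not known exactly. Their poses are not given: they have to be found in the camera images.
- carrier: Loose stainless carrier, 120 (own x) x 57 (own y) x 55 mm to the rim, 0.39 kg. Origin: centre of its underside, z up. Two pockets along own x, each 56 x 52 mm inside, floor 7 mm up, walls 2.5 mm. At own x = 0 a 20 mm wide ear on each long side rises to 90 mm, the handle's pivot in it 80 mm up. Its front (own -x), where the handle lies folded, faces the robot within 20 degrees.
- back_pocket (a point): Centre of the floor of the empty back pocket: 30 mm along own +x from the carrier's centre, 7 mm above its underside. Axes as the carrier's.
- front_pocket (a point): Centre of the floor of the front pocket (-30 mm along the carrier's x), which holds the brown-capped jar at the start. Axes as the carrier's.
- handle (a joint): Wire bail's angle about its pivot (carrier's +y axis). 0 = folded forward on its stop, leaning 1.35 rad from upright to own -x; grows as it swings up; 1.35 = upright; 1.55 = far stop past upright, where it stays by itself. It turns almost freely: let go below upright it falls back to 0, and the lifted carrier hangs level only if its load is balanced.
- handle_grip (a point): Centre of the handle's round wooden grip, 12 mm thick, 52 mm long along the carrier's y, 105 mm from the pivot; it spins freely on the wire, so a gripper may pinch it and lead it round the pivot. Folded, it lies 103 mm above the worktop, 102 mm in front (own -x) of the centre, 42 mm off the front wall; upright, 185 mm up, 72 mm over the jar caps. Wire arms at own y +-37 mm.
- green_jar: Loose upright glass spice jar with a green cap, 45 mm across, 106 mm high, about 0.15 kg; the cap is the top 20 mm. Origin: centre of its underside, z up. Starts on the worktop.
- brown_jar: Upright glass spice jar with a dark brown cap, 44 mm across, 105 mm high, about 0.15 kg; stands loose in the carrier's front pocket. Origin: centre of its underside, z up.
- straw_carton: Bystander: plain white carton, 75 (own x) x 28 (own y) x 55 mm high, loose. Origin: centre of its underside.
- cup: Bystander: white melamine cup standing upside down, 74 mm across, 64 mm high, loose. Origin: centre of its underside.
- tin: Bystander: red food tin, 75 mm across, 110 mm high, loose, beyond the carrier. Origin: centre of its underside.
- cabinet_corner (a point): Foot of the right front corner of the fixed glass-fronted cup cabinet, which runs 494 mm from here to world +y (its front facing the robot) and is 663 mm high. The jar and the carton stand on the strip of worktop before it; swing the arm past it drawn in (TCP at x = 0.38 is clear), not in a wide arc.
Not all that is in view belongs to the job. Leave any turquoise look-alike of the brown_jar alone.

How it is judged:
By the outcome, as a careful person would: the job done as asked, in the order asked, and still so for the second after the job is handed in, while the arm keeps its last pose, push and grip.
It also fails if it takes over 64 s, if anything falls off the work surface, if the arm or the gripper's body presses on something with over 40 N, if the wrist force passes 120 N, or if a joint passes its speed limit or range.

ROBOT

A 6-joint arm with a two-finger parallel gripper is mounted at the origin on a cart in front of the work surface, level with it; the furniture and walls round the work are solid. World frame = base frame: x ahead of the robot, y to its left, z up, the work surface at z = 0. Lengths are in mm, angles in rad, forces in N, time in s.
With the tool pointing down it reaches from about 350 to 850 mm from the base axis. Payload 8.1 kg.
Tool frame: the origin (TCP) lies between the finger pads, 19 mm behind the fingertips; this is the grasp point; z points along the fingers, y is the line along which they close (so a half turn about z gives the same grasp; the last joint's range is limited). The gripper opens to 85 mm and grips with 20 to 120 N. Pads are 22 mm wide; open, the fingers measure 114 mm over their backs; the gripper's body (76 mm by 85 mm) begins 54 mm behind the grasp point. The pads swing forward as they close: fully open they stand 13 mm farther back than shut.
Start: joints at [1.047, 0.13, 1.488, -0, 1.523, -0.085], TCP at [254.892, 543.172, 249.992] pointing down, gripper open.
Joint ranges: [-2.96, 2.96], [-0.89, 2.26], [0.02, 2.5], [-1.34, 4.48], [0, 2.73], [-2.66, 2.66]. Speed limits (rad/s): [2.39, 2.39, 2.79, 3.14, 3.14, 3.14].

INTERFACE

Orientations are given as a unit quaternion [x, y, z, w].
In Python, from rig import bot, imaging, workorder gives the robot as it stands.
- The arm moves only by the tool play_rows, never from a script. Its argument "increments" is one flat list of numbers, 4 for each row, row after row: the shift along the tool's x, y, z scaled (see below), then the turn about the tool's z scaled (see below). A call has 1 to 5 rows; each row shifts and turns the commanded pose from where the row before left it, along the tool's axes as they then stand; what a row does not reach is not made up. The controller multiplies each number of a shift by 0.04 m and each number of a turn by 0.12 rad. A row lasts 1/12 s, in which the tool goes at most 41.7 mm and 7.16 degrees, less where a joint would pass 70% of its speed; a pose out of reach is approached as far as the arm can. A call with a number of a shift or a turn outside -1 to 1 is refused whole. A call with a gripper value outside its range is refused whole. "jaw" is the closure, from 0 (fully open) to 1 (shut), set as the call begins (left out, the last holds). The fingers move at their own pace and stop on an object; "grip_force" is the grip in N (left out, the last holds). Time passes only in rows, so rows that do not move let the fingers close. It gives the time, the measured TCP pose, the force, the opening and the grip force at its end, in the units of the state.
- bot.read_state(): the state, without advancing time (a new reading comes with each control period).
- imaging.grab_frame(name): name is "scene" or "top" or "wrist"; returns the picture (420x560x3 uint8, red, green, blue); there is no depth.
- imaging.camera_model(name): a dict with "fovy" (degrees; the focal length in pixels is half the picture's height over the tangent of half this angle, whatever the lens; pixels are square), "cx", "cy" (the principal point, pixels), "k1" (the pictures are not rectified: a ray, as slopes to the right and down, at radius r is drawn at 1 + k1 r^2 times it, then the intrinsics apply), "position" and "attitude" of the camera in the world; the wrist camera has in their place "T_tool_cam" (4x4, takes a point from camera to tool coordinates, whose origin is the TCP and whose axes are the flange's). Camera axes: x right, y up, looking along -z (the intrinsics and any distortion apply to the point x, -y, -z); pixel columns grow to the right and rows downward; lengths in mm; the calibration is good to about 2 mm. A picture is of the moment at which its call begins: read the wrist's pose just before it. camera_model takes no time and is no camera call.
- workorder.sign_off(): hands the job in; it is judged then, once.
The state is a dict: "time_s": time; "qpos": joint angles; "qd": joint speeds; "joint_torque": joint torques, N m; "tool_pos": TCP position; "tcp_rot": TCP orientation; "contact_force": force on the tool from outside, world axes, zero at the start; "torque": the same for the moment, N m; "grip_width": finger opening in mm; "gripper_force": force on a finger pad.
Only numpy, scipy, OpenCV 4.12 (cv2) and the standard library are available. Lean on these libraries where they do the work, as an engineer would, in place of code of your own. Each camera call takes 0.05 s, during which the arm holds its last target. There are 200 camera calls.

## Working session

There is one attempt and no reset: what is moved stays moved. The work goes in short steps, Python scripts to look and compute and a tool call to move; the robot and the scene stay as the last step left them, time stands still between calls to the robot, and variables do not carry over. Pictures are saved under pics/ and viewed, at most 10 in all, crops included, and the job is handed in when it is done.

Besides the shell and the picture viewer there is one more tool, called after "Call:" by a JSON object that holds its "api" and its "payload". play_rows: Moves the arm, as the interface text tells. Its arguments: {"type":"object","properties":{"increments":{"type":"array"},"jaw":{"type":"number"},"grip_force":{"type":"number"}},"required":["increments"]}

```bash
ls; mkdir -p pics; cat > h.py <<'E'
import numpy as np, cv2
from scipy.spatial.transform import Rotation as R
from rig import bot, imaging, workorder
def cam(name):
    m=imaging.camera_model(name)
    if 'T_tool_cam' in m:
        s=bot.read_state(); T=np.eye(4); T[:3,:3]=R.from_quat(s['tcp_rot']).as_matrix(); T[:3,3]=s['tool_pos']
        T=T@np.array(m['T_tool_cam'])
    else:
        T=np.eye(4); a=np.array(m['attitude'])
        T[:3,:3]=a if a.shape==(3,3) else R.from_quat(a).as_matrix(); T[:3,3]=m['position']
    return m,T
def K(m):
    f=210/np.tan(np.radians(m['fovy'])/2); return np.array([[f,0,m['cx']],[0,f,m['cy']],[0,0,1.]])
def ray(c,u,v):
    m,T=c; p=cv2.undistortPoints(np.array([[[u,v]]],float),K(m),np.array([m['k1'],0,0,0.]))[0,0]
    # given model: distorted = (1+k1 r^2)*ray ; same as opencv k1
    return T[:3,3],T[:3,:3]@np.array([p[0],-p[1],-1])
def onz(c,u,v,z):
    o,d=ray(c,u,v); return o+d*(z-o[2])/d[2]
def proj(c,P):
    m,T=c; q=(np.array(P,float)-T[:3,3])@T[:3,:3]; q=q*[1,-1,-1]
    s=q[...,:2]/q[...,2:]; r2=(s**2).sum(-1,keepdims=True); s=s*(1+m['k1']*r2)
    k=K(m); return s*k[0,0]+[k[0,2],k[1,2]]
def grab(name,fn,crop=None,scale=1):
    c=cam(name); im=imaging.grab_frame(name)[:,:,::-1]
    cv2.imwrite('pics/full_'+fn,im)
    if crop: x0,y0,x1,y1=crop; im=im[y0:y1,x0:x1]
    if scale!=1: im=cv2.resize(im,None,fx=scale,fy=scale,interpolation=cv2.INTER_CUBIC)
    cv2.imwrite('pics/'+fn,im); return c
E
python3 - <<'E'
from h import *
for n in('scene','top','wrist'):
    print(n,imaging.camera_model(n))
a=grab('scene','s0.png',scale=1.4); b=grab('top','t0.png',scale=1.4)
s=bot.read_state(); print(s['tool_pos'],s['tcp_rot'],R.from_quat(s['tcp_rot']).as_matrix().round(3),s['time_s'])
E
```

```text
pics
scene {'fovy': 46.2049857214489, 'cx': 273.3662097300676, 'cy': 207.17624518670206, 'k1': -0.1009809452912318, 'position': array([ 183.30796091, -892.58161761, 1009.67744712]), 'attitude': array([ 0.37563317, -0.07921105, -0.19614189,  0.90230465])}
top {'fovy': 47.895808919944265, 'cx': 276.5438922019747, 'cy': 205.15945554500544, 'k1': 0.028567218632687272, 'position': array([ 286.23086816,  -68.49174408, 1398.84145366]), 'attitude': array([ 0.07362233, -0.07305967, -0.70096542,  0.70561286])}
wrist {'fovy': 71.46729046440812, 'cx': 277.62766908029425, 'cy': 208.86929415919994, 'k1': -0.041073963197430244, 'T_tool_cam': array([[-5.15663656e-04,  9.62324529e-01,  2.71902987e-01,
         6.95096112e+01],
       [ 9.99998824e-01,  1.03499301e-04,  1.53018964e-03,
         1.96894617e-01],
       [ 1.44439726e-03,  2.71903456e-01, -9.62323451e-01,
        -1.23047646e+02],
       [ 0.00000000e+00,  0.00000000e+00,  0.00000000e+00,
         1.00000000e+00]])}
[254.66175373 542.77835029 249.03886131] [ 2.17634412e-01  9.76030009e-01 -7.89832636e-04 -2.44579947e-04] [[-0.905  0.425 -0.001]
 [ 0.425  0.905 -0.001]
 [ 0.    -0.002 -1.   ]] 0.1
```

View pics/s0.png

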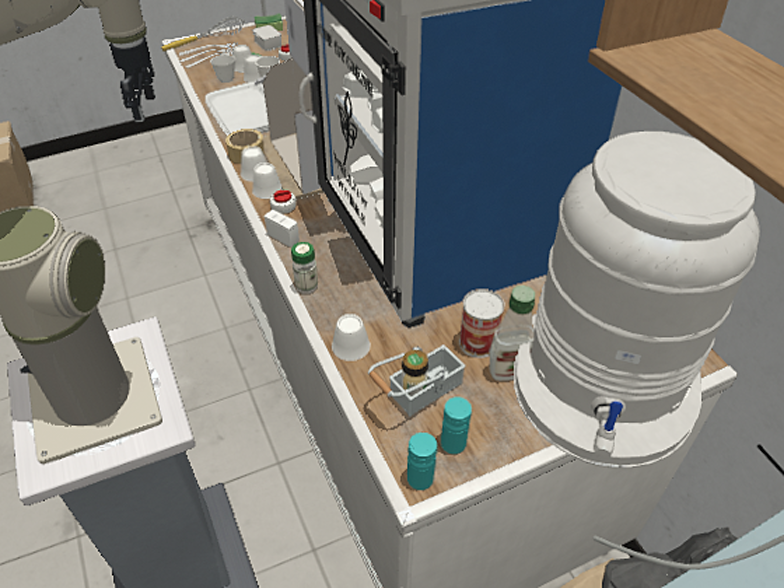

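View pics/t0.png

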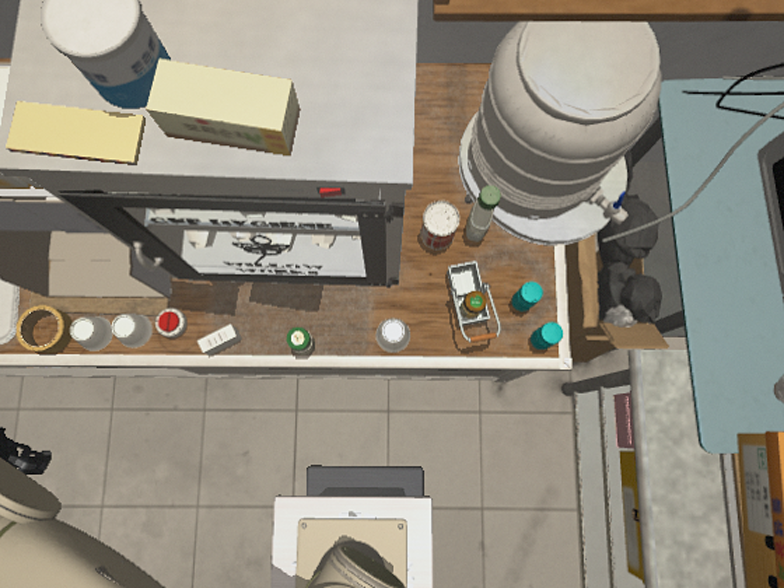

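The scene picture shows the green-capped jar at (303,268), the carrier with the brown-capped jar at (425,375), the cup at (350,338), the carton at (282,227) and the tin at (482,322). The top picture shows the jar at (299,340), the carrier at (470,300) and the folded grip at (482,340).

Candidates for the green jar, by scene pixel: the green-capped jar at (303,268); the green-topped bottle behind the tin at (521,300); the turquoise jars at (456,425) and (421,460). I choose (303,268), which stands before the cabinet as described. A close crop will check it.

```bash
python3 - <<'E'
import cv2,numpy as np
t=cv2.imread('pics/full_t0.png'); s=cv2.imread('pics/full_s0.png')
a=cv2.resize(t[175:260,300:400],None,fx=4,fy=4,interpolation=cv2.INTER_CUBIC)
b=cv2.resize(t[220:260,190:290],None,fx=4,fy=4,interpolation=cv2.INTER_CUBIC)
c=cv2.resize(s[165:300,205:335],None,fx=3,fy=3,interpolation=cv2.INTER_CUBIC)
o=np.zeros((520,800,3),np.uint8); o[:340,:400]=a; o[350:510,:400]=b; o[:405,405:795]=c
cv2.imwrite('pics/c1.png',o)
E
```

```text
(no output)
```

View pics/c1.png

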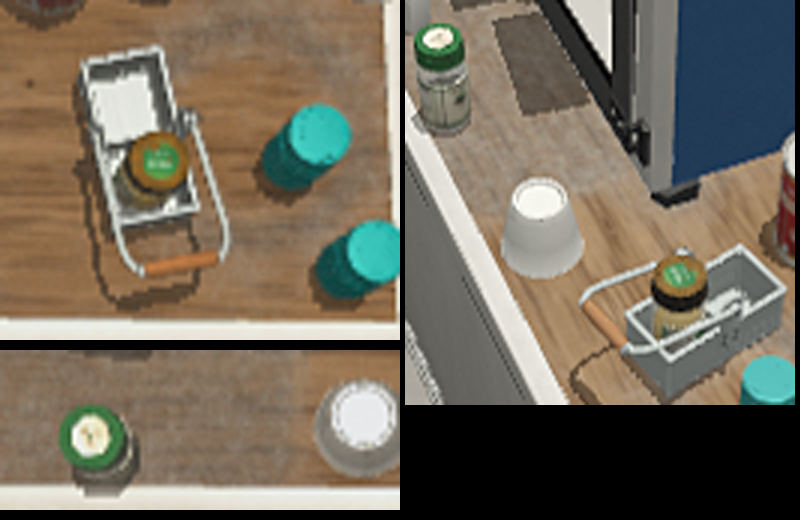

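The crop shows the green-capped jar's cap at (92,436), the carrier rim corners at (82,62), (160,48), (197,210) and (115,222), and the grip from (145,267) to (217,257). It matches the description: a glass jar with a green cap, standing alone.

```bash
python3 - <<'E'
from h import *
from scipy.optimize import least_squares
t=cam('top'); s=cam('scene')
T=lambda x,y:(300+x/4-.4,175+y/4-.4)
print('jar top',onz(t,213,241.2,106),'scene',onz(s,216.5,177.5,106))
corn=[T(82,62),T(160,48),T(197,210),T(115,222)]; loc=np.array([[60,28.5,55],[60,-28.5,55],[-60,-28.5,55],[-60,28.5,55]])
for c in corn: print('rim',onz(t,*c,55).round(1))
g=[T(145,267),T(217,257)]
for c in g: print('grip',onz(t,*c,107).round(1))
S=lambda x,y:(205+(x-405)/3-.3,165+y/3-.3)
sc=[S(742,247),S(785,290),S(669,358),S(627,313)]   # back-left, back-right, front-right, front-left in scene
for c in sc: print('rimS',onz(s,*c,55).round(1))
for c in [S(583,303),S(628,347)]: print('gripS',onz(s,*c,105).round(1))
def W(p,l): 
    c,q=np.cos(p[2]),np.sin(p[2]); return l@np.array([[c,q,0],[-q,c,0],[0,0,1]])+[p[0],p[1],0]
gl=np.array([[-102,26,103],[-102,-26,103]])
f=lambda p:np.r_[(proj(t,W(p,loc))-corn).ravel(),(proj(s,W(p,loc))-sc).ravel(),(proj(t,W(p,gl))-g).ravel()]
r=least_squares(f,[600,-200,0],x_scale=[100,100,1]); print(r.x,np.round(r.fun,1))
print('brown top',onz(t,*T(160,155),112))
print('cup',onz(t,190+364/4,220+(414-350)/4,64),'tin',onz(t,440/1.4,215/1.4,110), onz(s,484/1.4,303/1.4,110))
print('carton',onz(t,217/1.4,332/1.4,55)); print('cap cyl turq',onz(t,*T(322,133),105),onz(t,*T(375,250),105))
E
```

```text
jar top [456.44908874 107.42581161 106.        ] scene [460.06648249 108.59006973 106.        ]
rim [ 615.4 -193.5   55. ]
rim [ 626.3 -250.7   55. ]
rim [ 506.5 -274.7   55. ]
rim [ 497.4 -215.7   55. ]
grip [ 458.1 -230.1  107. ]
grip [ 465.4 -279.6  107. ]
rimS [ 617.8 -194.4   55. ]
rimS [ 628.2 -250.6   55. ]
rimS [ 510.8 -272.6   55. ]
rimS [ 499.5 -217.7   55. ]
gripS [ 456.  -229.9  105. ]
gripS [ 469.9 -282.9  105. ]
[ 5.62755744e+02 -2.34285146e+02  1.95036393e-01] [ 0.4 -0.2 -0.  -0.3 -0.3 -1.   0.8 -0.3 -0.5  0.3 -0.4  0.1 -0.3  0.6
 -0.4  0.2 -0.7  0.4 -0.3 -0.6]
brown top [ 535.53336505 -241.36086747  112.        ]
cup [478.07991468 -79.7563388   64.        ] tin [ 708.94387174 -173.11207334  110.        ] [ 707.24446143 -174.81421839  110.        ]
carton [473.86957422 280.30508665  55.        ]
cap cyl turq [ 553.27794083 -355.44278089  105.        ] [ 471.32614876 -388.60131608  105.        ]
```

Call:
{"api": "play_rows", "payload": {"increments": [0,0,0,-0.92,0,0,0,-0.92,0,0,0,-0.92,0,0,0,-0.92], "jaw": 0, "grip_force": 45}}

```text
time_s: 0.43
tool_pos: [254.7, 542.9, 249.4]
tcp_rot: [-0.004, 1.0, -0.0, -0.0]
contact_force: [0.3, -0.7, 0.6]
grip_width: 85.3
gripper_force: 0.0
```

Call:
{"api": "play_rows", "payload": {"increments": [-0.26,-0.9,0,0,-0.26,-0.9,0,0,-0.26,-0.9,0,0,-0.26,-0.9,0,0,-0.26,-0.9,0,0]}}

```text
time_s: 0.85
tool_pos: [307.2, 361.6, 249.3]
tcp_rot: [-0.002, 1.0, -0.0, -0.0]
contact_force: [1.2, -0.7, 0.3]
grip_width: 85.4
gripper_force: 0.0
```

Call:
{"api": "play_rows", "payload": {"increments": [-0.26,-0.9,0,0,-0.26,-0.9,0,0,-0.26,-0.9,0,0,-0.26,-0.9,0,0,-0.26,-0.9,0,0]}}

```text
time_s: 1.27
tool_pos: [359.7, 181.8, 249.7]
tcp_rot: [-0.002, 1.0, -0.0, -0.0]
contact_force: [1.6, -0.1, -0.3]
grip_width: 85.6
gripper_force: 0.0
```

```bash
cat >> h.py <<'E'
def plan(P,ang=None):
    """rows-units needed to reach world P with tool-x heading ang (deg): shift/40 in current tool axes, turn/0.12"""
    s=bot.read_state(); M=R.from_quat(s['tcp_rot']).as_matrix()
    h=np.degrees(np.arctan2(M[1,0],M[0,0])); d=M.T@(np.array(P)-s['tool_pos'])/40
    print('t',round(s['time_s'],2),'pos',np.round(s['tool_pos'],1),'head',round(h,1),'tilt',M[:,2].round(3),'q',np.round(s['qpos'],2),'w',round(s['grip_width'],1),'gf',np.round(s['gripper_force'],1),'F',np.round(s['contact_force'],1))
    print(' shift units',d.round(2), '' if ang is None else 'turn units %.2f'%(-np.radians((ang-h+180)%360-180)/.12))
E
python3 -c "
from h import *
plan([380,108,240],180)"
```

```text
t 1.27 pos [359.7 181.8 249.7] head -179.8 tilt [-0. -0. -1.] q [ 0.34 -0.43  1.99  0.    1.58 -1.23] w 85.6 gf 0.0 F [ 1.6 -0.1 -0.3]
 shift units [-0.5  -1.85  0.24] turn units 0.03
```

Call:
{"api": "play_rows", "payload": {"increments": [-0.5,-0.92,0.1,0,-0.5,-0.92,0.1,0,0,0,0,0]}}

```text
time_s: 1.52
tool_pos: [401.7, 104.4, 241.2]
tcp_rot: [0.002, 1.0, -0.001, 0.0]
contact_force: [-0.5, 0.2, 0.3]
grip_width: 85.0
gripper_force: 0.0
```

```bash
python3 -c "
from h import *
plan([458,108,85],180)
c=grab('wrist','w1.png'); 
for P in ([458,108,106],[458,108,0],[458,108,86]): print(proj(c,P))"
```

```text
t 1.52 pos [401.7 104.4 241.2] head 179.8 tilt [ 0.    -0.003 -1.   ] q [ 0.13 -0.39  1.98 -0.    1.55 -1.43] w 85.0 gf 0.0 F [-0.5  0.2  0.3]
 shift units [-1.41  0.11  3.9 ] turn units -0.04
[281.96952745 261.32343196]
[281.19482451 225.61751284]
[281.78392051 252.75214027]
```

View pics/w1.png

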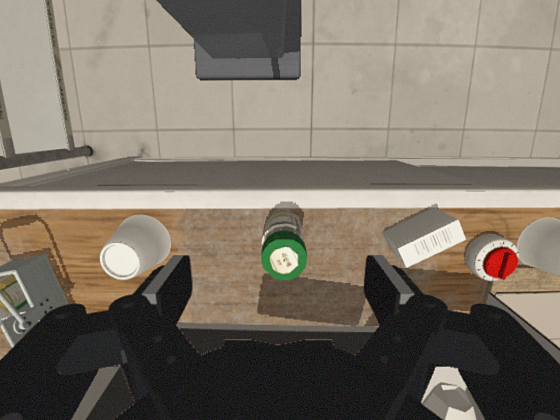

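The wrist view shows the green cap's centre at (284,260) against a prediction of (282,261), so the measurement holds. The fingers have clear room on both sides.

Call:
{"api": "play_rows", "payload": {"increments": [-0.7,0.06,0.1,0,-0.7,0.06,0.5,0,0,0,0.9,0,0,0,0.9,0,0,0,0.9,0]}}

```text
time_s: 1.98
tool_pos: [455.6, 116.7, 108.6]
tcp_rot: [-0.002, 1.0, 0.0, 0.0]
contact_force: [0.7, -0.3, -0.4]
grip_width: 85.0
gripper_force: 0.0
```

Call:
{"api": "play_rows", "payload": {"increments": [0,0,0.4,0,0,0,0.22,0,0,0,0,0]}}

```text
time_s: 2.23
tool_pos: [453.6, 116.2, 83.0]
tcp_rot: [-0.002, 1.0, -0.0, -0.002]
contact_force: [-1.4, -0.0, -0.8]
grip_width: 85.6
gripper_force: 0.0
```

Call:
{"api": "play_rows", "payload": {"increments": [0,0,0,0,0,0,0,0,0,0,0,0,0,0,0,0,0,0,0,0], "jaw": 1, "grip_force": 45}}

```text
time_s: 2.65
tool_pos: [457.5, 115.7, 87.6]
tcp_rot: [-0.001, 1.0, 0.0, 0.002]
contact_force: [-0.2, -1.8, 7.0]
grip_width: 45.0
gripper_force: 44.8
```

Call:
{"api": "play_rows", "payload": {"increments": [0,0,0,0,0,0,0,0,0,0,0,0,0,0,0,0,0,0,0,0]}}

```text
time_s: 3.07
tool_pos: [457.5, 115.7, 87.5]
tcp_rot: [-0.001, 1.0, 0.0, 0.002]
contact_force: [0.4, -1.6, 6.1]
grip_width: 44.8
gripper_force: 44.8
```

```bash
python3 -c "
from h import *
plan([380,109,240],180)"
```

```text
t 3.07 pos [457.5 115.7  87.5] head -179.8 tilt [ 0.004  0.    -1.   ] q [ 0.14 -0.08  2.01 -0.    1.21 -1.43] w 44.8 gf 44.8 F [ 0.4 -1.6  6.1]
 shift units [ 1.92 -0.16 -3.82] turn units 0.02
```

Call:
{"api": "play_rows", "payload": {"increments": [0,0,-0.3,0,0,0,-0.8,0,0,0,-0.9,0,0,0,-0.9,0,0,0,-0.9,0]}}

```text
time_s: 3.48
tool_pos: [455.4, 115.6, 239.5]
tcp_rot: [-0.001, 1.0, 0.0, 0.0]
contact_force: [0.4, -0.5, -1.5]
grip_width: 44.4
gripper_force: 45.4
```

Call:
{"api": "play_rows", "payload": {"increments": [0.5,0,-0.3,0,0.8,0,0,0,0.6,0,0,0,0,-0.4,0,0,0,-0.8,0,0]}}

```text
time_s: 3.9
tool_pos: [379.2, 69.1, 250.3]
tcp_rot: [-0.003, 1.0, 0.001, 0.001]
contact_force: [0.3, -0.4, -2.3]
grip_width: 44.2
gripper_force: 45.9
```

Call:
{"api": "play_rows", "payload": {"increments": [0,-0.8,0,0,0,-0.8,0,0,0,-0.8,0,0,0,-0.8,0,0,0,-0.8,0,0]}}

```text
time_s: 4.32
tool_pos: [380.1, -94.1, 250.2]
tcp_rot: [-0.001, 1.0, -0.0, 0.001]
contact_force: [0.7, 0.0, -0.9]
grip_width: 44.5
gripper_force: 45.9
```

Call:
{"api": "play_rows", "payload": {"increments": [0,-0.8,0,0,0,-0.8,0,0,0,-0.8,0,0,0,-0.8,0,0,0,-0.2,0,0]}}

```text
time_s: 4.73
tool_pos: [380.2, -232.5, 250.0]
tcp_rot: [0.0, 1.0, -0.001, 0.0]
contact_force: [0.3, 0.2, -1.3]
grip_width: 43.9
gripper_force: 46.1
```

Call:
{"api": "play_rows", "payload": {"increments": [0,0,0,-0.8,0,0,0,-0.8,0,0,0,0,0,0,0,0]}}

```text
time_s: 5.07
tool_pos: [380.8, -228.4, 249.7]
tcp_rot: [-0.096, 0.995, -0.0, 0.0]
contact_force: [-0.4, -1.0, -1.8]
grip_width: 44.2
gripper_force: 46.1
```

```bash
python3 -c "
from h import *
plan([592.2,-228.5,250],191.2)"
```

```text
t 5.07 pos [ 380.8 -228.4  249.7] head -169.0 tilt [ 0.001 -0.    -1.   ] q [-0.66 -0.31  1.9   0.    1.55 -2.42] w 44.2 gf 46.1 F [-0.4 -1.  -1.8]
 shift units [-5.19 -1.01 -0.  ] turn units -0.03
```

Call:
{"api": "play_rows", "payload": {"increments": [-0.75,-0.15,0,0,-0.95,-0.18,0,0,-0.95,-0.18,0,0,-0.95,-0.18,0,0,-0.95,-0.18,0,0]}}

```text
time_s: 5.48
tool_pos: [567.9, -226.7, 249.5]
tcp_rot: [-0.096, 0.995, -0.0, 0.0]
contact_force: [0.5, -0.7, 0.4]
grip_width: 44.2
gripper_force: 45.9
```

Call:
{"api": "play_rows", "payload": {"increments": [-0.62,-0.12,0.5,0,0,0,0.6,0,0,0,0,0,0,0,0,0,0,0,0,0]}}

```text
time_s: 5.9
tool_pos: [591.0, -227.3, 206.5]
tcp_rot: [-0.097, 0.995, -0.0, 0.0]
contact_force: [-0.0, -0.4, -1.1]
grip_width: 44.2
gripper_force: 46.2
```

```bash
python3 -c "
from h import *
plan([592.2,-228.5,100],191.2)
s=grab('scene','s2.png'); t=grab('top','t2.png'); w=grab('wrist','w2.png')
a=cv2.imread('pics/s2.png')[150:300,215:375]; a=cv2.resize(a,None,fx=2.5,fy=2.5,interpolation=2)
b=cv2.imread('pics/t2.png')[165:265,295:395]; b=cv2.resize(b,None,fx=3.75,fy=3.75,interpolation=2)
cv2.imwrite('pics/c2.png',np.hstack([a,b]))
p=np.array(bot.read_state()['tool_pos']); print(p)
for n,c in(('s',s),('w',w)): print(n,'jar bottom',proj(c,p-[0,0,87.5]),'top',proj(c,p+[0,0,18.5]))
"
```

```text
t 5.9 pos [ 591.  -227.3  206.5] head -168.9 tilt [ 0. -0. -1.] q [-0.45  0.24  1.44 -0.    1.46 -2.21] w 44.2 gf 46.2 F [-0.  -0.4 -1.1]
 shift units [-0.02 -0.03  2.66] turn units -0.02
[ 591.62803156 -227.96749047  207.94476019]
s jar bottom [315.56799762 242.41890768] top [318.24389066 211.24959178]
w jar bottom [277.43064443 221.29923272] top [276.28332129 302.38122578]
```

View pics/c2.png

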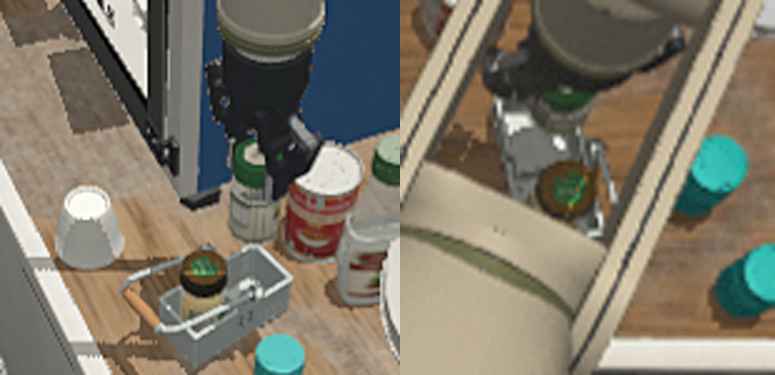

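View pics/w2.png

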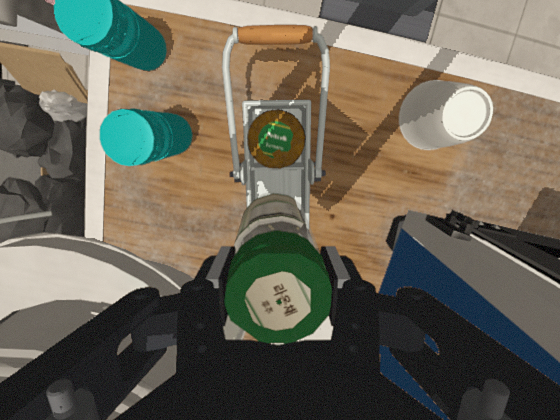

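The scene crop shows the jar upright in the fingers, its bottom at about (253,230) against a prediction of (252,231). The wrist view shows the cap at (279,300), the front rim corners at (243,102) and (311,102), the grip ends at (238,34) and (312,34), and the brown cap at (276,137). I'll check the carrier pose with these points.

```bash
python3 -c "
from h import *
c=cam('wrist'); 
obs=[onz(c,243,102,55),onz(c,311,102,55),onz(c,238,34,103),onz(c,312,34,103),onz(c,236,174,88),onz(c,320,174,88),onz(c,276,137,112)]
q=np.array([562.8,-234.3,0]); M=R.from_euler('z',.195).as_matrix()
for o in obs: print(o.round(1),((o-q)@M).round(1))
for l in ([-60,-28.5,55],[-60,28.5,55],[-102,-26,103],[-102,26,103]): print(proj(c,q+M@l).round(1))
"
```

```text
[ 508.8 -276.    55. ] [-61.1 -30.4  55. ]
[ 497.1 -216.2   55. ] [-60.9  30.4  55. ]
[ 466.9 -280.8  103. ] [-103.1  -27.   103. ]
[ 457.  -229.7  103. ] [-103.   25.  103.]
[ 568.1 -268.2   88. ] [ -1.4 -34.3  88. ]
[ 554.5 -199.1   88. ] [-1.3 36.1 88. ]
[ 531.1 -241.   112. ] [-32.4  -0.4 112. ]
[245.1 103.3]
[308.8 103.1]
[239.5  35.7]
[313.4  35.5]
```

Call:
{"api": "play_rows", "payload": {"increments": [0,0,0.4,0,0,0,0.6,0,0,0,0.6,0,0,0,0.5,0,0,0,0,0]}}

```text
time_s: 6.47
tool_pos: [588.6, -226.6, 117.6]
tcp_rot: [-0.097, 0.995, 0.002, -0.002]
contact_force: [-1.0, 0.0, -2.6]
grip_width: 44.2
gripper_force: 46.2
```

Call:
{"api": "play_rows", "payload": {"increments": [0,0,0.25,0,0,0,0.25,0,0,0,0,0,0,0,0,0]}}

```text
time_s: 6.8
tool_pos: [591.3, -227.5, 101.7]
tcp_rot: [-0.097, 0.995, -0.0, 0.0]
contact_force: [0.3, -1.0, -1.2]
grip_width: 44.7
gripper_force: 46.2
```

Call:
{"api": "play_rows", "payload": {"increments": [0,0,0.1,0,0,0,0,0,0,0,0,0]}}

```text
time_s: 7.05
tool_pos: [591.4, -227.5, 97.6]
tcp_rot: [-0.097, 0.995, -0.0, 0.0]
contact_force: [0.7, -1.1, -1.7]
grip_width: 44.2
gripper_force: 46.2
```

Call:
{"api": "play_rows", "payload": {"increments": [0,0,0.05,0,0,0,0,0,0,0,0,0]}}

```text
time_s: 7.3
tool_pos: [591.2, -227.3, 95.2]
tcp_rot: [-0.097, 0.995, 0.0, -0.0]
contact_force: [0.1, 1.1, -1.0]
grip_width: 44.3
gripper_force: 46.2
```

Call:
{"api": "play_rows", "payload": {"increments": [0,0,0.03,0,0,0,0,0,0,0,0,0]}}

```text
time_s: 7.55
tool_pos: [591.6, -227.5, 94.7]
tcp_rot: [-0.097, 0.995, -0.0, 0.0]
contact_force: [-0.9, 1.1, 4.1]
grip_width: 43.8
gripper_force: 46.2
```

Call:
{"api": "play_rows", "payload": {"increments": [0,0,0,0,0,0,0,0,0,0,0,0,0,0,0,0], "jaw": 0.2}}

```text
time_s: 7.88
tool_pos: [591.2, -227.4, 93.9]
tcp_rot: [-0.097, 0.995, 0.0, -0.0]
contact_force: [0.4, -0.2, -0.0]
grip_width: 67.9
gripper_force: 0.0
```

Call:
{"api": "play_rows", "payload": {"increments": [0,0,-0.3,0,0,0,-0.6,0,0,0,-0.9,0,0,0,-0.9,0,0,0,-0.9,0]}}

```text
time_s: 8.3
tool_pos: [590.9, -227.2, 240.4]
tcp_rot: [-0.097, 0.995, 0.0, -0.0]
contact_force: [1.1, -0.0, 0.6]
grip_width: 68.6
gripper_force: 0.0
```

```bash
python3 -c "
from h import *
c,s=np.cos(.195),np.sin(.195)
plan([562.5-102.5*c,-234.3-102.5*s,240],101.2)"
```

```text
t 8.3 pos [ 590.9 -227.2  240.4] head -168.8 tilt [-0.  0. -1.] q [-0.45  0.22  1.4   0.    1.52 -2.21] w 68.6 gf 0.0 F [ 1.1 -0.   0.6]
 shift units [ 3.29 -0.04  0.01] turn units 13.08
```

Call:
{"api": "play_rows", "payload": {"increments": [0.7,0,0,0,0.9,0,0,0,0.9,0,0,0,0.79,-0.04,0,0,0,0,0,0.9], "jaw": 0.5}}

```text
time_s: 8.72
tool_pos: [458.1, -255.3, 238.6]
tcp_rot: [-0.044, 0.999, -0.0, -0.001]
contact_force: [0.4, -0.2, -0.5]
grip_width: 42.5
gripper_force: 0.0
```

Call:
{"api": "play_rows", "payload": {"increments": [0,0,0,1,0,0,0,1,0,0,0,1,0,0,0,1,0,0,0,1]}}

```text
time_s: 9.13
tool_pos: [462.4, -254.5, 239.2]
tcp_rot: [0.257, 0.966, -0.0, 0.001]
contact_force: [-0.0, -0.5, -0.5]
grip_width: 43.0
gripper_force: 0.0
```

Call:
{"api": "play_rows", "payload": {"increments": [0,0,0,1,0,0,0,1,0,0,0,1,0,0,0,1,0,0,0,1]}}

```text
time_s: 9.55
tool_pos: [462.5, -254.5, 239.2]
tcp_rot: [0.531, 0.847, -0.0, 0.0]
contact_force: [-0.3, 0.5, 0.8]
grip_width: 43.0
gripper_force: 0.0
```

Call:
{"api": "play_rows", "payload": {"increments": [0,0,0,1,0,0,0,1,0,0,0,0.18,0,0,0,0,0,0,0,0]}}

```text
time_s: 9.97
tool_pos: [462.5, -254.5, 238.6]
tcp_rot: [0.633, 0.774, 0.0, 0.0]
contact_force: [1.0, -0.0, 0.0]
grip_width: 42.5
gripper_force: 0.0
```

```bash
python3 -c "
from h import *
c,s=np.cos(.195),np.sin(.195)
plan([562.5-102.5*c,-234.3-102.5*s,103],101.2)
w=grab('wrist','w3.png'); s_=grab('scene','s3.png'); q=np.array([562.5,-234.3,0]);M=R.from_euler('z',.195).as_matrix()
for l in ([-102,-26,103],[-102,26,103],[30,0,113],[60,28.5,55],[60,-28.5,55]): print(l,proj(w,q+M@l).round(1),(proj(s_,q+M@l)).round(1))
a=cv2.imread('pics/s3.png')[170:300,225:345]; cv2.imwrite('pics/c3.png',np.hstack([cv2.imread('pics/w3.png')[:,60:420],cv2.resize(a,(388,420),interpolation=2)]))
"
```

```text
t 9.97 pos [ 462.5 -254.5  238.6] head 101.4 tilt [ 0. -0. -1.] q [-0.6  -0.06  1.7  -0.    1.5  -0.8 ] w 42.5 gf 0.0 F [ 1. -0.  0.]
 shift units [ 0.01 -0.01  3.39] turn units 0.04
[-102, -26, 103] [278.1 230.9] [277.4 280.2]
[-102, 26, 103] [278.4 176.1] [264.4 265.6]
[30, 0, 113] [425.9 207.7] [315.6 244.6]
[60, 28.5, 55] [430.8 167.3] [316.4 247.4]
[60, -28.5, 55] [423.4 218.5] [330.9 261.6]
```

View pics/c3.png

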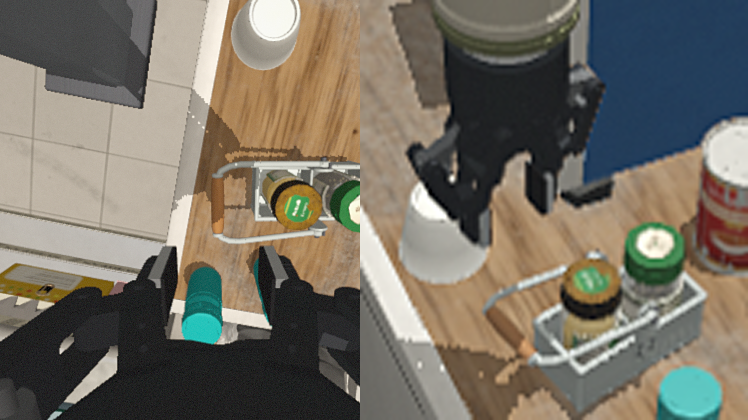

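The green jar stands upright in the back pocket. The folded grip shows at wrist (278,175–235), against a prediction of (278,176–231), so the fingers are right above it.

Call:
{"api": "play_rows", "payload": {"increments": [0,0,0.6,0,0,0,0.9,0,0,0,0.9,0,0,0,0.6,0,0,0,0.36,0]}}

```text
time_s: 10.48
tool_pos: [460.4, -253.1, 99.8]
tcp_rot: [0.634, 0.774, -0.0, -0.003]
contact_force: [0.3, -0.2, -0.9]
grip_width: 42.5
gripper_force: 0.0
```

Call:
{"api": "play_rows", "payload": {"increments": [0,0,0,0,0,0,0,0]}}

```text
time_s: 10.65
tool_pos: [461.8, -254.1, 103.1]
tcp_rot: [0.634, 0.773, -0.0, -0.001]
contact_force: [-0.0, 0.1, 0.5]
grip_width: 42.6
gripper_force: 0.0
```

Call:
{"api": "play_rows", "payload": {"increments": [0,0,0,0,0,0,0,0,0,0,0,0,0,0,0,0,0,0,0,0], "jaw": 1, "grip_force": 40}}

```text
time_s: 11.07
tool_pos: [463.4, -255.1, 105.2]
tcp_rot: [0.634, 0.773, 0.0, 0.001]
contact_force: [0.1, -0.2, 5.8]
grip_width: 10.6
gripper_force: 39.3
```

```bash
python3 -c "
from h import *
c,s=np.cos(.195),np.sin(.195)
plan([562.5-102.5*c,-234.3-102.5*s,103],101.2)"
```

```text
t 11.07 pos [ 463.4 -255.1  105.2] head 101.2 tilt [ 0.002 -0.002 -1.   ] q [-0.6   0.06  1.84 -0.    1.24 -0.8 ] w 10.6 gf 39.3 F [ 0.1 -0.2  5.8]
 shift units [ 0.03 -0.03  0.06] turn units 0.01
```

```bash
python3 -c "
import numpy as np
a=1.35-np.arange(21)*.0675
x=-np.sin(a)*105/40; z=-np.cos(a)*105/40
d=np.c_[np.diff(x),np.diff(z)].round(3)
print(d.tolist(), (np.c_[x,z][[5,10,15,20]]*40+[0,80*0]))"
```

```text
[[0.045, -0.171], [0.056, -0.168], [0.067, -0.164], [0.078, -0.159], [0.089, -0.153], [0.099, -0.147], [0.109, -0.14], [0.118, -0.132], [0.126, -0.124], [0.134, -0.115], [0.142, -0.106], [0.149, -0.096], [0.155, -0.086], [0.16, -0.075], [0.165, -0.064], [0.169, -0.053], [0.172, -0.041], [0.175, -0.03], [0.176, -0.018], [0.177, -0.006]] [[ -89.05667911  -55.6229081 ]
 [ -65.61421826  -81.97422987]
 [ -34.76856241  -99.07647081]
 [   0.         -105.        ]]
```

Call:
{"api": "play_rows", "payload": {"increments": [0,0,-0.05,0,0,0.045,-0.17,0,0,0.055,-0.17,0,0,0.065,-0.165,0,0,0.08,-0.16,0]}}

```text
time_s: 11.48
tool_pos: [472.3, -252.3, 133.1]
tcp_rot: [0.635, 0.773, 0.0, -0.0]
contact_force: [2.2, 1.1, -1.2]
grip_width: 10.5
gripper_force: 39.0
```

Call:
{"api": "play_rows", "payload": {"increments": [0,0.09,-0.155,0,0,0.1,-0.145,0,0,0.11,-0.14,0,0,0,0,0,0,0,0,0]}}

```text
time_s: 11.9
tool_pos: [484.0, -250.2, 150.3]
tcp_rot: [0.634, 0.773, -0.0, 0.0]
contact_force: [-1.8, 0.1, 0.3]
grip_width: 10.3
gripper_force: 39.3
```

```bash
python3 -c "
from h import *
c,s=np.cos(.195),np.sin(.195)
a=1.35-7*.0675; r=105*np.sin(a)
plan([562.5-r*c,-234.3-r*s,82+105*np.cos(a)],101.2)"
```

```text
t 11.9 pos [ 484.  -250.2  150.3] head 101.3 tilt [-0. -0. -1.] q [-0.57  0.05  1.76 -0.    1.33 -0.77] w 10.3 gf 39.3 F [-1.8  0.1  0.3]
 shift units [ 0.01 -0.02  0.03] turn units 0.01
```

Call:
{"api": "play_rows", "payload": {"increments": [0,0.118,-0.132,0,0,0.126,-0.124,0,0,0.134,-0.115,0,0,0.142,-0.106,0,0,0.149,-0.096,0]}}

```text
time_s: 12.32
tool_pos: [510.9, -244.8, 173.4]
tcp_rot: [0.634, 0.773, 0.0, 0.0]
contact_force: [0.3, 0.5, -1.0]
grip_width: 10.5
gripper_force: 39.0
```

Call:
{"api": "play_rows", "payload": {"increments": [0,0.155,-0.086,0,0,0.16,-0.075,0,0,0.165,-0.064,0,0,0.169,-0.053,0,0,0,0,0]}}

```text
time_s: 12.73
tool_pos: [536.8, -239.6, 184.3]
tcp_rot: [0.634, 0.773, 0.0, 0.0]
contact_force: [-0.6, 0.2, 0.8]
grip_width: 10.6
gripper_force: 39.7
```

Call:
{"api": "play_rows", "payload": {"increments": [0,0.172,-0.041,0,0,0.175,-0.03,0,0,0.176,-0.018,0,0,0.177,-0.006,0,0,0,0,0]}}

```text
time_s: 13.15
tool_pos: [564.1, -234.0, 187.6]
tcp_rot: [0.634, 0.773, 0.0, 0.0]
contact_force: [0.6, 0.6, 0.4]
grip_width: 10.1
gripper_force: 39.6
```

Call:
{"api": "play_rows", "payload": {"increments": [0,0,0,0,0,0,0,0]}}

```text
time_s: 13.32
tool_pos: [562.9, -234.4, 187.6]
tcp_rot: [0.634, 0.773, -0.0, -0.0]
contact_force: [-0.3, 0.1, -1.3]
grip_width: 10.5
gripper_force: 39.5
```

```bash
python3 -c "
from h import *
plan([562.5,-234.3,187],101.2)
s=grab('scene','s4.png'); w=grab('wrist','w4.png'); q=np.array([562.5,-234.3,0]);M=R.from_euler('z',.195).as_matrix()
for l in ([60,28.5,55],[60,-28.5,55],[-60,-28.5,55],[-60,28.5,55],[0,0,185]): print(l,(proj(s,q+M@l)).round(1),((proj(s,q+M@l)-[225,170])*[388/120,420/130]+[360,0]).round(1))
a=cv2.imread('pics/s4.png')[170:300,225:345]; cv2.imwrite('pics/c4.png',np.hstack([cv2.imread('pics/w4.png')[:,100:460],cv2.resize(a,(388,420),interpolation=2)]))
"
```

```text
t 13.32 pos [ 562.9 -234.4  187.6] head 101.2 tilt [-0.  0. -1.] q [-0.48  0.19  1.53 -0.    1.42 -0.67] w 10.5 gf 39.5 F [-0.3  0.1 -1.3]
 shift units [ 0.01 -0.01  0.01] turn units 0.01
[60, 28.5, 55] [316.4 247.4] [655.6 250. ]
[60, -28.5, 55] [330.9 261.6] [702.4 295.8]
[-60, -28.5, 55] [292.3 284.7] [577.7 370.5]
[-60, 28.5, 55] [278.2 269.3] [532.1 320.8]
[0, 0, 185] [307.1 229.7] [625.6 192.8]
```

View pics/c4.png

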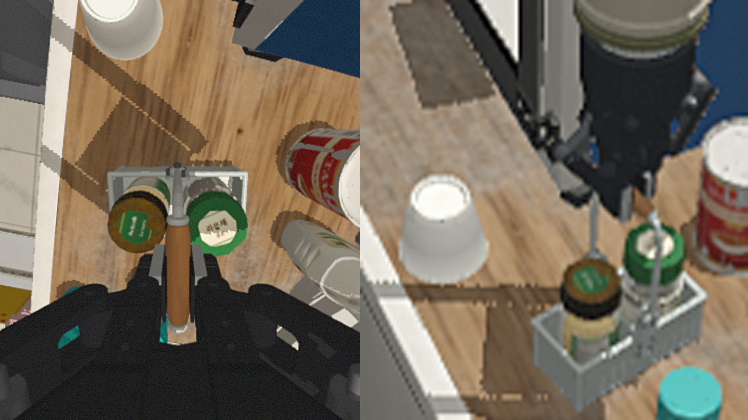

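The handle is upright with the grip in the fingers, the carrier's rim is where it was (corners about (655,250), (702,296), (578,370)), and both jars are in place. I'll lift gently.

Call:
{"api": "play_rows", "payload": {"increments": [0,0,0,0,0,0,0,0,0,0,-0.03,0,0,0,-0.05,0,0,0,-0.05,0], "grip_force": 60}}

```text
time_s: 13.83
tool_pos: [562.2, -234.2, 191.8]
tcp_rot: [0.635, 0.773, -0.0, -0.001]
contact_force: [0.2, 1.0, -8.3]
grip_width: 10.2
gripper_force: 58.4
```

Call:
{"api": "play_rows", "payload": {"increments": [0,0,-0.06,0,0,0,-0.08,0,0,0,-0.1,0,0,0,-0.12,0,0,0,-0.12,0]}}

```text
time_s: 14.25
tool_pos: [563.0, -234.5, 212.7]
tcp_rot: [0.635, 0.773, 0.0, 0.0]
contact_force: [0.1, -0.3, -7.3]
grip_width: 9.8
gripper_force: 58.4
```

Call:
{"api": "play_rows", "payload": {"increments": [0,0,-0.14,0,0,0,-0.15,0,0,0,-0.15,0,0,0,-0.15,0,0,0,-0.15,0]}}

```text
time_s: 14.67
tool_pos: [563.0, -234.5, 242.5]
tcp_rot: [0.635, 0.773, 0.0, 0.0]
contact_force: [-0.8, -0.5, -7.3]
grip_width: 9.4
gripper_force: 58.4
```

Call:
{"api": "play_rows", "payload": {"increments": [0,0,-0.15,0,0,0,-0.15,0,0,0,-0.15,0,0,0,-0.15,0,0,0,-0.15,0]}}

```text
time_s: 15.08
tool_pos: [563.0, -234.4, 272.3]
tcp_rot: [0.635, 0.773, -0.0, -0.0]
contact_force: [0.2, 0.0, -7.3]
grip_width: 9.9
gripper_force: 58.4
```

Call:
{"api": "play_rows", "payload": {"increments": [0,0,-0.15,0,0,0,-0.13,0,0,0,-0.1,0,0,0,-0.07,0,0,0,-0.04,0]}}

```text
time_s: 15.5
tool_pos: [563.1, -234.5, 291.9]
tcp_rot: [0.635, 0.773, 0.0, 0.0]
contact_force: [-0.5, 0.3, -6.9]
grip_width: 10.0
gripper_force: 58.4
```

Call:
{"api": "play_rows", "payload": {"increments": [0,0,0,0,0,0,0,0,0,0,0,0,0,0,0,0,0,0,0,0]}}

```text
time_s: 15.92
tool_pos: [562.9, -234.4, 290.9]
tcp_rot: [0.635, 0.773, -0.0, -0.0]
contact_force: [-0.2, -0.4, -6.6]
grip_width: 10.0
gripper_force: 58.4
```

Call:
{"api": "play_rows", "payload": {"increments": [0,0,0,0,0,0,0,0,0,0,0,0,0,0,0,0,0,0,0,0]}}

```text
time_s: 16.33
tool_pos: [563.0, -234.5, 291.3]
tcp_rot: [0.635, 0.773, -0.0, 0.0]
contact_force: [-0.6, 1.4, -6.7]
grip_width: 9.6
gripper_force: 58.4
```

Call:
{"api": "play_rows", "payload": {"increments": [0,0,0,0,0,0,0,0,0,0,0,0,0,0,0,0,0,0,0,0]}}

```text
time_s: 16.75
tool_pos: [563.0, -234.5, 291.3]
tcp_rot: [0.635, 0.773, 0.0, 0.0]
contact_force: [-0.6, -0.5, -7.0]
grip_width: 9.7
gripper_force: 58.4
```

```bash
python3 -c "
from h import *
plan([562.5,-234.3,287],101.2)
s=grab('scene','s5.png'); dz=bot.read_state()['tool_pos'][2]-187.3; q=np.array([562.5,-234.3,dz]);M=R.from_euler('z',.195).as_matrix()
a=cv2.imread('pics/s5.png')[140:300,215:345]; a=cv2.resize(a,None,fx=3.6,fy=3.6,interpolation=2)
for l in ([60,28.5,55],[60,-28.5,55],[-60,-28.5,55],[-60,28.5,55],[60,-28.5,0],[-60,-28.5,0]): print(l,((proj(s,q+M@l)-[215,140])*3.6).round(1))
cv2.imwrite('pics/c5.png',a)
"
```

```text
t 16.75 pos [ 563.  -234.5  291.3] head 101.2 tilt [ 0. -0. -1.] q [-0.48  0.14  1.4   0.    1.6  -0.67] w 9.7 gf 58.4 F [-0.6 -0.5 -7. ]
 shift units [ 0.01 -0.01  0.11] turn units 0.00
[60, 28.5, 55] [374.2 284.7]
[60, -28.5, 55] [430.  336.2]
[-60, -28.5, 55] [282.3 420.7]
[-60, 28.5, 55] [228.1 364.4]
[60, -28.5, 0] [423.1 391.4]
[-60, -28.5, 0] [280.1 475.3]
```

View pics/c5.png

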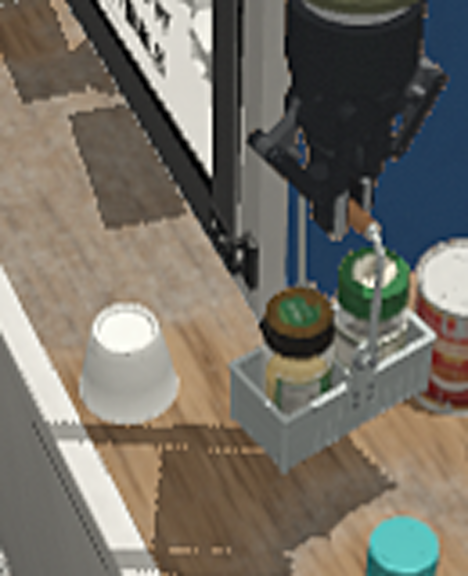

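The carrier hangs clear with both jars in and the bystanders unmoved. The rim corners at (283,415) and (435,340), against (282,421) and (430,336) predicted, hint at a few degrees of pitch, so I'll wait and measure that closely.

Call:
{"api": "play_rows", "payload": {"increments": [0,0,0,0,0,0,0,0,0,0,0,0,0,0,0,0,0,0,0,0]}}

```text
time_s: 17.22
tool_pos: [563.0, -234.5, 291.3]
tcp_rot: [0.635, 0.773, -0.0, -0.0]
contact_force: [0.1, 0.2, -6.5]
grip_width: 9.7
gripper_force: 58.4
```

Call:
{"api": "play_rows", "payload": {"increments": [0,0,0,0,0,0,0,0,0,0,0,0,0,0,0,0,0,0,0,0]}}

```text
time_s: 17.63
tool_pos: [563.0, -234.4, 291.3]
tcp_rot: [0.635, 0.773, -0.0, -0.0]
contact_force: [1.1, 0.6, -7.4]
grip_width: 10.0
gripper_force: 58.4
```

```bash
python3 -c "
from h import *
s=grab('scene','s6.png'); w=grab('wrist','w6.png'); z=bot.read_state()['tool_pos'][2]; print(z)
A=cv2.imread('pics/s5.png').astype(int);B=cv2.imread('pics/s6.png').astype(int)
print('diff',np.abs(A-B)[200:290,270:345].mean(), np.abs(A-B)[200:290,270:345].max())
a=cv2.imread('pics/s6.png')[210:275,275:340]; a=cv2.resize(a,None,fx=7,fy=7,interpolation=2)
b=cv2.imread('pics/w6.png')[150:410,130:430]; b=cv2.resize(b,(345,299)); o=np.zeros((455,800,3),np.uint8); o[:,:455]=a; o[:299,455:]=b; cv2.imwrite('pics/c6.png',o)
"
```

```text
291.3493429587749
diff 0.5399012345679013 24
```

View pics/c6.png

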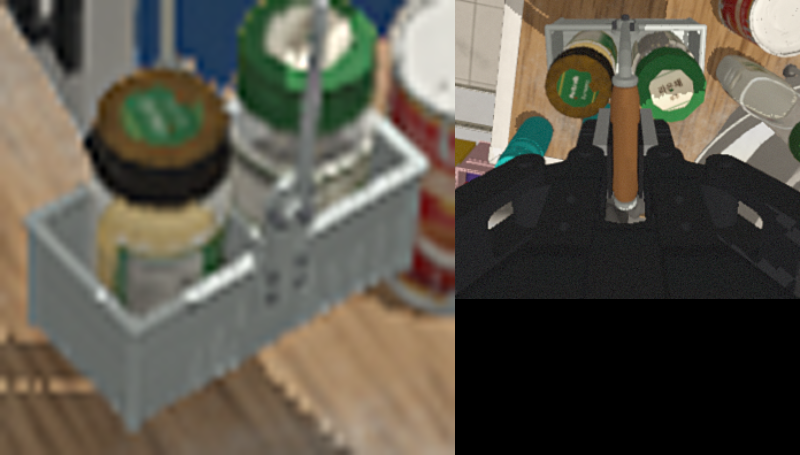

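The enlarged view shows rim corners at (30,220), (134,335) and (425,160) and lower corners at (134,428) and (418,262). The picture does not change over a second, so the carrier is steady.

```bash
python3 -c "
from h import *
from scipy.optimize import least_squares
s=cam('scene')
o=np.array([[30,220],[134,335],[425,160],[134,428],[418,262.]])/7+[275,210]-.43
l=np.array([[-60,28.5,55],[-60,-28.5,55],[60,-28.5,55],[-60,-28.5,0],[60,-28.5,0]])
G=np.array([563,-234.4,289.3])
def f(p):
    # p: offset of origin xyz, pitch about own y
    M=R.from_euler('ZYX',[.195,p[3],p[4]]).as_matrix()
    P=(l-[0,0,185])@M.T+G+p[:3]
    return np.r_[(proj(s,P)-o).ravel(),np.array(p[:3])/6,np.array([p[4]/.03])]
r=least_squares(f,[0]*5,x_scale=[1,1,1,.01,.01]); print(r.x.round(3),'pitch deg',np.degrees(r.x[3:]),r.fun.round(1))
"
```

```text
[-2.524 -0.437 -0.49  -0.036  0.008] pitch deg [-2.05929988  0.44866279] [ 0.2  0.1  0.4 -0.6 -0.2 -0.2  0.3  0.7 -0.6  0.1 -0.4 -0.1 -0.1  0.3]
```

```bash
python3 -c "
from rig import workorder
print(workorder.sign_off())"
```

```text
the job is handed in; nothing more can be done
None
```

I handed the job in at about 18 s of the 64 s: the carrier is held by its grip about 104 mm up and steady, tilted about 2° by my camera fit, with both jars in place; the cup and tin looked unmoved, and I last saw the carton before the jar was lifted.

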